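# Crib up an exhaust flange level with its rest

### The arm

A 6-joint arm with a two-finger parallel gripper is mounted at the origin on the work surface. World frame = base frame: x ahead of the robot, y to its left, z up, the work surface at z = 0. Lengths are in m, angles in rad, forces in N, time in s.
With the tool pointing down it reaches from about 0.275 to 0.875 m from the base axis. Payload 12.5 kg.
Tool frame: the origin (TCP) lies at the very end of the fingers, on their centre line; the grasp point (between the pads) lies 19 mm behind it; z points along the fingers, y is the line along which they close (so a half turn about z gives the same grasp; the last joint's range is limited). The gripper opens to 85 mm and grips with 20 to 120 N. Pads are 22 mm wide; open, the fingers measure 114 mm over their backs; the gripper's body (76 mm by 85 mm) begins 54 mm behind the grasp point. The pads swing forward as they close: fully open they stand 13 mm farther back than shut.
Start: joints at [-1.348, 0.351, 1.652, -0, 1.139, -0.085], TCP at [0.167, -0.524, 0.208] pointing down, gripper open.
Joint ranges: [-2.75, 2.75], [-0.79, 2.1], [0.01, 2.65], [-1.57, 4.71], [0.07, 3.14], [-2.87, 2.87]. Speed limits (rad/s): [2.22, 2.22, 2.79, 3.14, 3.14, 3.14].

### API

Orientations are given as a 3x3 rotation matrix whose columns are the frame's x, y, z axes.
In Python, from bench import manip gives the robot as it stands. Calls block until the motion is done:
- manip.move_ptp(position, orientation): joint-space move of the TCP to a pose.
- manip.move_l(position, attitude=None, max_speed=0.15): straight line of the TCP; attitude=None keeps the orientation; max_speed is the mean speed in m/s.
- manip.move_j(angles): joint-space move.
- manip.set_gripper(opening, effort=None): opening from 0.0 (shut) to 1.0 (fully open); effort is the grip in N (None keeps the last); returns when the fingers have stopped.
- manip.dwell(seconds).
- manip.inverse_kinematics(position, orientation): joint angles nearest the present ones, or None.
- manip.grab_frame(name): name is "scene" or "top" or "wrist"; returns (picture, depth): 400x640x3 uint8, red, green, blue; 400x640 float32, m along the optical axis (not along the pixel's ray), 0 where there is no reading.
- manip.get_calibration(name): a dict with "camera_matrix" (3x3 intrinsics, pixels), "k1" (the pictures are not rectified: a ray, as slopes to the right and down, at radius r is drawn at 1 + k1 r^2 times it, then the intrinsics apply), "R" (3x3) and "t" (3): a world point X has camera coordinates R X + t. Camera axes: x right, y down, z forward; pixel columns grow to the right and rows downward; lengths in m; the calibration is good to about 2 mm. A picture is of the moment at which its call begins: read the wrist's pose just before it. get_calibration takes no time and is no camera call; for the wrist camera it gives the pose at the moment of the call.
A pose or a line that the arm cannot do raises manip.Unreachable and nothing moves.
- manip.sign_off(): hands the job in; it is judged then, once.
Trained networks look in the newest picture that a camera, given by its name, has taken for a name from the list of things; names that differ only in an ending like _2 or _b are one class to them, and where a whole thing is asked for, a point or a joint stands for the part that bears it (a point fixed in the world has none). Each returns a list of dicts, best first, with "confidence" (0 to 1); they miss things now and then, are a little off and sometimes report something else, mostly with a low value. They report only what shows in the picture. A call takes as long as a camera call. They do not tell look-alikes from the thing itself.
- manip.look_for(camera, name): "at" ([x, y, z] in m, in world coordinates, good to about 4 mm: the middle of the surface that is visible of it).
Readings, each from a call of its own:
- manip.current_time(): time.
- manip.current_qpos(): joint angles.
- manip.current_joint_vel(): joint speeds.
- manip.current_joint_torque(): joint torques, N m.
- manip.current_ee_pos(): TCP position.
- manip.current_tcp_rot(): TCP orientation.
- manip.current_force(): force on the tool from outside, world axes, zero at the start.
- manip.current_ft_torque(): the same for the moment, N m.
- manip.current_grip_width(): opening from 0.0 (shut) to 1.0 (fully open).
- manip.current_grip_force(): force on a finger pad.
Only numpy, scipy, OpenCV 4.12 (cv2) and the standard library are available. Lean on these libraries where they do the work, as an engineer would, in place of code of your own. Each camera call takes 0.05 s, during which the arm holds its last target. There are 200 camera calls.

### The job

Build a crib tower on the steel pad from all the wooden sticks: two sticks per layer, flush with two opposite edges of the pad, each layer crosswise to the one below, the first pair pointing at the rest post; a fifth stick with no partner goes in the middle of the second layer. Then choose the packing plate or plates which, stacked on the middle of the tower across its top sticks, bring it as near as possible to the height of the rest. Last, lay the exhaust flange, pipe stubs up, centrally across the plates and the rest so that it lies level, and do not disturb the oil bottle or the red tin.

Things in the scene. Friction and masses are not known exactly. Their poses are not given: they have to be found in the camera images.
- pad: flat square steel plate fixed on the bench, 120 x 120 x 6 mm, edges along its x and y; origin at the centre of its underside on the bench. Its x axis points from the plate to the rest post, y to the left of that, z up. The tower is built on it.
- a_left (a point): place of a stick's centre: first layer, stick along the pad's x, 50 mm towards +y of the pad's centre, 10 mm above the pad's top face
- a_right (a point): place of a stick's centre: first layer, stick along the pad's x, 50 mm towards -y of the pad's centre, 10 mm above the pad's top face
- b_near (a point): place of a stick's centre: second layer, stick along the pad's y, 50 mm towards +x (rest side) of the pad's centre, 30 mm above the pad's top face
- b_far (a point): place of a stick's centre: second layer, stick along the pad's y, 50 mm towards -x of the pad's centre, 30 mm above the pad's top face
- b_mid (a point): place of a stick's centre: second layer, stick along the pad's y, 0 mm to the side of the pad's centre, 30 mm above the pad's top face (used only when five sticks are there)
- c_left (a point): place of a stick's centre: third layer, stick along the pad's x, 50 mm towards +y of the pad's centre, 50 mm above the pad's top face
- c_right (a point): place of a stick's centre: third layer, stick along the pad's x, 50 mm towards -y of the pad's centre, 50 mm above the pad's top face
- bar_mid (a point): point half-way between tower and rest (80 mm along the pad's x from its centre): the flange's centre goes over it (only its horizontal position means anything)
- rest_top (a point): centre of the flat top face of the rest, a dark steel block 50 (along pad x) x 60 mm and 14 mm thick on a steel post with a round foot, fixed 160 mm from the pad's centre along the pad's x axis. Its height differs from start to start (73 to 83 mm above the bench); axes as the pad
- stick1_c (a point): centre of a plain hardwood stick, 120 mm long (its x axis) and 20 x 20 mm square, 35 g; starts lying on a black rubber mat 4 mm thick. Some of the six sticks may be absent
- stick2_c (a point): centre of a plain hardwood stick, 120 mm long (its x axis) and 20 x 20 mm square, 35 g; starts lying on a black rubber mat 4 mm thick. Some of the six sticks may be absent
- stick3_c (a point): centre of a plain hardwood stick, 120 mm long (its x axis) and 20 x 20 mm square, 35 g; starts lying on a black rubber mat 4 mm thick. Some of the six sticks may be absent
- stick4_c (a point): centre of a plain hardwood stick, 120 mm long (its x axis) and 20 x 20 mm square, 35 g; starts lying on a black rubber mat 4 mm thick. Some of the six sticks may be absent
- stick5_c (a point): centre of a plain hardwood stick, 120 mm long (its x axis) and 20 x 20 mm square, 35 g; starts lying on a black rubber mat 4 mm thick. Some of the six sticks may be absent
- stick6_c (a point): centre of a plain hardwood stick, 120 mm long (its x axis) and 20 x 20 mm square, 35 g; starts lying on a black rubber mat 4 mm thick. Some of the six sticks may be absent
- shim8_c (a point): centre of the 8 mm thick aluminium packing plate (shim), 110 mm (its x) x 45 mm (its y) x 8 mm (its z), lying flat on the bench; axes as the plate
- shim14_c (a point): centre of the 14 mm thick aluminium packing plate (shim), 110 mm (its x) x 45 mm (its y) x 14 mm (its z), lying flat on the bench; axes as the plate
- shim20_c (a point): centre of the 20 mm thick aluminium packing plate (shim), 110 mm (its x) x 45 mm (its y) x 20 mm (its z), lying flat on the bench; axes as the plate
- flange_c (a point): centre of the plate of the exhaust flange: steel plate 260 mm (its x) x 44 mm (its y) x 10 mm, with four pipe stubs 35 mm across and 24 mm tall standing on its upper face at 40 and 96 mm either side of the middle; starts lying on the bench, stubs up, about 0.6 kg; to be gripped across the 44 mm at its bare middle, where no stub stands; its z points towards the stubs
- oiler: bystander: white plastic oil bottle, 54 mm across, 150 mm tall, standing; origin at its foot
- tin: bystander: red flat tin, 84 mm across, 50 mm tall; origin at its foot
Things that resemble listed ones, but are neither listed nor needed, are in the scene too. Leave any purple look-alike of the part that bears shim14_c alone. What is shaped like the part that bears stick6_c but blue is not meant.

How it is judged:
By the outcome, as a careful person would: the job done as asked, in the order asked, and still so for the second after the job is handed in, with the robot touching nothing.
Of stick1, stick2, stick3, stick4, stick5, stick6 only 4 to 6 are there at a start; the rules pass over those that are not, and their reading is None.
At some moment in a run one of flange may be knocked a few centimetres aside while the robot is not near it.
Once in a run the grip may slacken for a moment while it holds something.
It also fails if it takes over 210 s, if anything falls off the work surface, if the arm or the gripper's body presses on something with over 40 N, if the wrist force passes 120 N, or if a joint passes its speed limit or range.

## Working session

There is one attempt and no reset: what is moved stays moved. The work goes in short steps, each a Python script; the robot and the scene stay as the last script left them, time stands still between calls to the robot, and variables do not carry over. Pictures are saved under pics/ and viewed, at most 14 in all, crops included, and the job is handed in when it is done.

```bash
ls; mkdir -p pics
python3 - <<'E'
from bench import manip
import cv2, numpy as np
for n in ("scene","top"):
    p,d=manip.grab_frame(n); cv2.imwrite(f"pics/{n}0.png",p[:,:,::-1]); np.savez(f"{n}0.npz",p=p,d=d,**{k:np.array(v) for k,v in manip.get_calibration(n).items()})
    print(n,manip.get_calibration(n))
    for o in ("pad","rest_top","stick1_c","shim8_c","shim14_c","shim20_c","flange_c","oiler","tin"):
        print(o,[(np.round(r["at"],3).tolist(),round(r["confidence"],2)) for r in manip.look_for(n,o)])
print(manip.current_time())
E
```

```text
pics
scene {'camera_matrix': array([[455.58089445,   0.        , 319.10894178],
       [  0.        , 455.58089445, 201.19012894],
       [  0.        ,   0.        ,   1.        ]]), 'k1': -0.11507543001121749, 'R': array([[-0.63448675,  0.77287467,  0.00955524],
       [ 0.5305867 ,  0.44450484, -0.72172931],
       [-0.56205365, -0.4528578 , -0.69210946]]), 't': array([ 0.41263337, -0.2346867 ,  1.7189863 ])}
pad []
rest_top []
stick1_c []
shim8_c []
shim14_c []
shim20_c []
flange_c []
oiler []
tin []
top {'camera_matrix': array([[486.50070791,   0.        , 321.59841543],
       [  0.        , 486.50070791, 195.21002706],
       [  0.        ,   0.        ,   1.        ]]), 'k1': -0.13687919273975424, 'R': array([[-0.00426951, -0.99989197,  0.01406517],
       [-0.99586061,  0.00297441, -0.09084489],
       [ 0.09079324, -0.01439482, -0.99576572]]), 't': array([-0.03986542,  0.61728658,  1.36513214])}
pad [([0.486, -0.024, 0.008], 0.72)]
rest_top [([0.462, 0.137, 0.081], 0.87), ([0.481, -0.024, 0.008], 0.54)]
stick1_c [([0.433, -0.379, 0.025], 0.89)]
shim8_c [([0.517, 0.322, 0.01], 0.92), ([0.484, -0.027, 0.004], 0.47)]
shim14_c [([0.61, 0.335, 0.013], 0.75), ([0.678, 0.469, 0.016], 0.63)]
shim20_c [([0.434, 0.329, 0.025], 0.61)]
flange_c [([0.699, 0.102, 0.008], 0.83)]
oiler [([0.734, 0.284, 0.099], 0.71)]
tin [([0.798, -0.133, 0.05], 0.91), ([0.488, -0.024, 0.008], 0.38)]
1.0
```

View pics/top0.png

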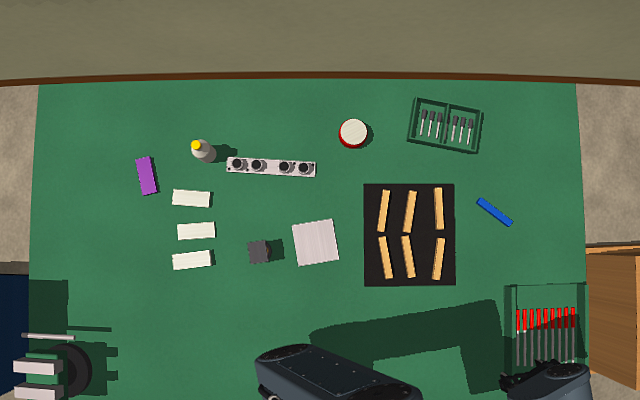

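View pics/scene0.png

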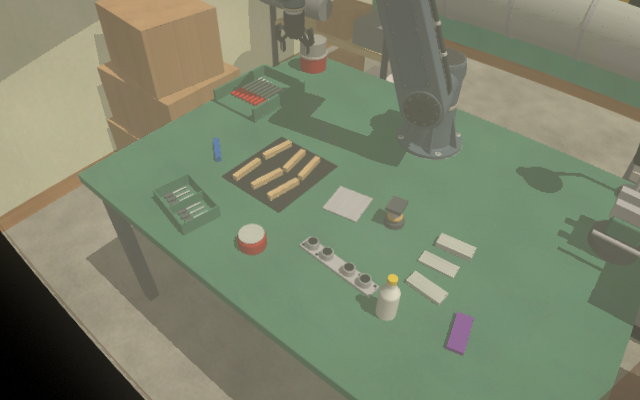

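The top view shows six sticks on the mat (x 384–438, y 211 and 257), the pad at (316,242), the rest at (259,251), three shims at (191,198), (196,231) and (192,260), and the flange at (271,167). The purple and blue things are decoys. Next I measure poses.

```bash
cat > h.py <<'E'
from bench import manip
import cv2, numpy as np
def grab(n):
    cal=manip.get_calibration(n); p,d=manip.grab_frame(n); return p,d,cal
def rays(cal,shape=(400,640)):
    v,u=np.mgrid[:shape[0],:shape[1]]
    q=cv2.undistortPoints(np.stack([u,v],-1).reshape(-1,1,2).astype(float),np.array(cal["camera_matrix"]),np.array([cal["k1"],0,0,0.]))
    return np.c_[q[:,0],np.ones(len(q))].reshape(*shape,3)
def cloud(d,cal):
    R,t=np.array(cal["R"]),np.array(cal["t"])
    return (rays(cal)*d[...,None]-t)@R          # world xyz per pixel
def blobs(p,d,cal,mask,zlo,zhi,minpx=60):
    """top faces inside zlo..zhi: returns list of (centre, long-axis angle, L, W, z, pixel)"""
    X=cloud(d,cal); m=mask&(d>0)&(X[...,2]>zlo)&(X[...,2]<zhi)
    n,lab,st,c=cv2.connectedComponentsWithStats(m.astype(np.uint8),connectivity=4); out=[]
    for i in range(1,n):
        if st[i,4]<minpx: continue
        P=X[lab==i]; (cx,cy),(w,h),a=cv2.minAreaRect(P[:,:2].astype(np.float32))
        if w<h: w,h,a=h,w,a+90
        out.append((np.array([cx,cy]),np.radians((a+90)%180-90),w,h,np.median(P[:,2]),c[i]))
    return out
def masks(p):
    H=cv2.cvtColor(p,cv2.COLOR_RGB2HSV).astype(int)
    return dict(wood=(H[...,0]>8)&(H[...,0]<28)&(H[...,1]>70)&(H[...,2]>90),
                white=(H[...,1]<50)&(H[...,2]>110), dark=(H[...,1]<70)&(H[...,2]<130))
def show(bs):
    for c,a,w,h,z,px in bs: print(np.round(c,4),"ang %.1f"%np.degrees(a),"LxW %.1f x %.1f z %.1f"%(w*1e3,h*1e3,z*1e3),np.round(px))
E
python3 - <<'E'
from h import *
f=np.load("top0.npz"); p,d=f["p"],f["d"]; cal={k:f[k] for k in("camera_matrix","R","t")}; cal["k1"]=float(f["k1"])
M=masks(p)
print("wood");show(blobs(p,d,cal,M["wood"],.012,.04))
print("white");show(blobs(p,d,cal,M["white"],.002,.06))
print("dark");show(blobs(p,d,cal,M["dark"],.06,.10))
X=cloud(d,cal); b=X[:,:,2]
for q in((242,316),(198,191),(231,196),(260,192),(167,271),(251,257),(300,200)): print(q,np.round(X[q],4))
E
```

```text
wood
[ 0.5795 -0.3825] ang 0.9 LxW 116.9 x 22.7 z 23.2 [439. 208.]
[ 0.5725 -0.2195] ang -9.0 LxW 119.6 x 20.7 z 23.5 [383. 211.]
[ 0.57   -0.2966] ang -10.0 LxW 120.1 x 21.1 z 23.2 [410. 211.]
[ 0.4414 -0.2898] ang 7.9 LxW 119.9 x 21.4 z 23.6 [408. 256.]
[ 0.4387 -0.2241] ang 10.2 LxW 118.2 x 20.4 z 23.8 [385. 257.]
[ 0.4337 -0.3784] ang -7.5 LxW 120.6 x 22.6 z 23.0 [438. 258.]
white
[ 0.7989 -0.1333] ang -59.7 LxW 73.0 x 72.9 z 49.3 [353. 131.]
[0.7045 0.1074] ang 86.2 LxW 260.0 x 46.4 z 10.8 [270. 167.]
[0.6127 0.3399] ang 84.9 LxW 110.4 x 47.9 z 13.7 [190. 198.]
[ 0.4833 -0.0224] ang 9.4 LxW 120.2 x 119.7 z 6.0 [315. 242.]
[0.5178 0.3249] ang -85.0 LxW 112.7 x 46.1 z 8.0 [195. 230.]
[0.4326 0.3368] ang -82.7 LxW 115.0 x 45.3 z 19.9 [191. 260.]
dark
[0.733  0.2817] ang -34.7 LxW 51.2 x 21.2 z 83.4 [207. 152.]
[0.458  0.1359] ang 9.8 LxW 57.8 x 50.3 z 80.1 [257. 252.]
(242, 316) [ 0.4835 -0.0257  0.0052]
(198, 191) [0.6113 0.3375 0.0156]
(231, 196) [0.5157 0.323  0.0081]
(260, 192) [0.4321 0.3315 0.0169]
(167, 271) [0.7021 0.1051 0.0089]
(251, 257) [0.4595 0.1368 0.0732]
(300, 200) [ 0.3155  0.3117 -0.0008]
```

Everything fits the given sizes. All six sticks are there, so the tower top is at 66 mm. The rest is at about 80 mm, which calls for shim14. I'll take a closer wrist look at pad and rest, then place the first stick.

```bash
cat >> h.py <<'E'
def Rz(psi):
    c,s=np.cos(psi),np.sin(psi); return np.array([[c,s,0],[s,-c,0],[0,0,-1.]])
def down(psi,pos):
    """tool-down rotation with tool x along psi (mod 180 deg), the half turn with the smaller last-joint angle"""
    best=None
    for k in (0,np.pi):
        q=manip.inverse_kinematics(np.array(pos,float),Rz(psi+k))
        if q is not None and (best is None or abs(q[5])<best[0]): best=(abs(q[5]),Rz(psi+k))
    return best[1]
def down_to(z,R=None,fmax=6,step=.001,zmin=None):
    """guarded descent from present pose: stops on contact"""
    pos=np.array(manip.current_ee_pos()); f0=manip.current_force()[2]; zc=pos[2]
    while zc>z:
        zc=max(z,zc-step); manip.move_l([pos[0],pos[1],zc],max_speed=.05)
        if abs(manip.current_force()[2]-f0)>fmax: break
    return zc
def pick(xy,psi,ztcp,open_,zup=.16,effort=70,guard=False):
    R=down(psi,[*xy,zup]); manip.move_ptp([*xy,zup],R); manip.set_gripper(open_)
    if guard: manip.move_l([*xy,ztcp+.02],max_speed=.25); print("contact z",down_to(ztcp))
    else: manip.move_l([*xy,ztcp],max_speed=.25)
    zg=manip.current_ee_pos()[2]
    manip.set_gripper(0.,effort); w=manip.current_grip_width()
    manip.move_l([*xy,zup],max_speed=.25); print("grip w %.3f -> %.3f F %.0f"%(w,manip.current_grip_width(),manip.current_grip_force()),"zg %.4f"%zg); return w
def place(xy,psi,ztcp,open_,zup=.16):
    R=down(psi,[*xy,zup]); manip.move_ptp([*xy,zup],R); w=manip.current_grip_width()
    manip.move_l([*xy,ztcp+.012],max_speed=.2); zc=down_to(ztcp-.002,fmax=5)
    print("before release w %.3f stop z %.4f (want %.4f) t %.1f"%(w,zc,ztcp,manip.current_time()))
    manip.set_gripper(open_); manip.move_l([*xy,zup],max_speed=.25)
E
python3 - <<'E'
from h import *
c=np.array([.478,.03]); R=down(np.radians(9.3),[*c,.40])
manip.set_gripper(.5)
try: manip.move_ptp([*c,.40],R)
except manip.Unreachable: print("unr"); manip.move_ptp([*c,.33],R)
print(manip.current_time(),manip.current_grip_width())
p,d,cal=grab("wrist"); cv2.imwrite("pics/w1.png",p[:,:,::-1]); np.savez("w1.npz",p=p,d=d,**{k:np.array(v) for k,v in cal.items()})
M=masks(p); show(blobs(p,d,cal,M["white"],.002,.03,300)); show(blobs(p,d,cal,M["dark"],.06,.10,300))
E
```

```text
3.8583 0.5004684695615402
[0.6129 0.3388] ang 85.4 LxW 111.5 x 46.4 z 14.2 [130.  17.]
[0.6764 0.0129] ang -80.6 LxW 76.5 x 16.0 z 10.1 [358.   4.]
[0.5173 0.3233] ang -85.9 LxW 111.1 x 46.2 z 8.1 [139.  83.]
[ 0.4832 -0.0238] ang 9.3 LxW 121.2 x 120.4 z 6.0 [351. 137.]
[0.434  0.3328] ang -83.2 LxW 111.1 x 45.8 z 20.0 [129. 135.]
[0.4588 0.134 ] ang 9.7 LxW 59.5 x 49.5 z 80.2 [244. 144.]
```

View pics/w1.png

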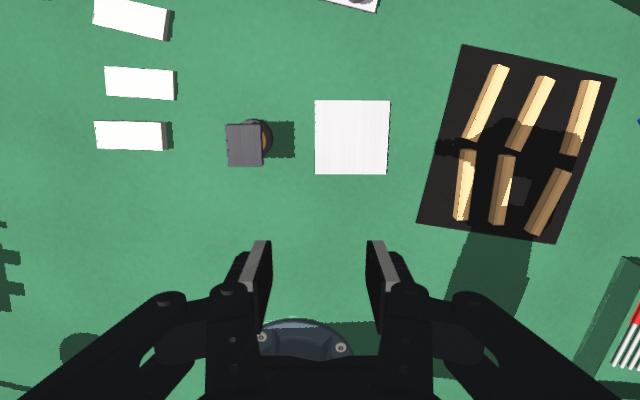

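The wrist view shows the pad at (351,137), the rest at (244,144) and all six sticks. It agrees with the top view to within 2 mm, and the rest is at 80.2 mm, so shim14 is right. Next comes one wrist look over the mat and the first stick.

```bash
cat >> h.py <<'E'
PAD=np.array([.4833,-.0234]); TH=np.radians(99.2)
ex=np.array([np.cos(TH),np.sin(TH)]); ey=np.array([-ex[1],ex[0]])
def pt(a,b): return PAD+a*ex+b*ey
SL={"a_left":(0,.05,0,.006),"a_right":(0,-.05,0,.006),"b_far":(-.05,0,1,.026),"b_near":(.05,0,1,.026),"c_left":(0,.05,0,.046),"c_right":(0,-.05,0,.046)}
E
python3 - <<'E'
from h import *
import json
f=np.load("top0.npz"); p,d=f["p"],f["d"]; cal={k:f[k] for k in("camera_matrix","R","t")}; cal["k1"]=float(f["k1"])
top=blobs(p,d,cal,masks(p)["wood"],.012,.04)
c=np.array([.42,-.30]); manip.move_ptp([*c,.36],down(np.radians(0),[*c,.36]))
p,d,cal=grab("wrist"); cv2.imwrite("pics/w2.png",p[:,:,::-1])
H=cv2.cvtColor(p,cv2.COLOR_RGB2HSV); m=(H[...,0]>5)&(H[...,0]<32)&(H[...,1]>50)
w=blobs(p,d,cal,m,.015,.035,200); show(w)
S=[]
for t in top:
    near=[b for b in w if np.linalg.norm(b[0]-t[0])<.012 and .113<b[2]<.128]
    c,a=(near[0][0]*.5+t[0]*.5,(near[0][1]+t[1])/2) if near else (t[0],t[1])
    S.append([*c,a]); print(np.round(S[-1],4),bool(near), near and np.round(near[0][0]-t[0],4))
S.sort(key=lambda s:-s[1]); json.dump(S,open("S.json","w"))
t0=manip.current_time(); s=S[0]
pick(s[:2],s[2],.007,.55)
a=SL["a_left"]; place(pt(*a[:2]),TH+a[2]*np.pi/2,a[3]+.003,.5)
print(manip.current_time()-t0)
p,d,cal=grab("wrist"); cv2.imwrite("pics/w3.png",p[:,:,::-1])
E
```

```text
[ 0.5632 -0.2195] ang -8.5 LxW 99.3 x 21.0 z 24.1 [260.  37.]
[ 0.5614 -0.2959] ang -10.1 LxW 101.5 x 20.4 z 24.1 [316.  38.]
[ 0.5651 -0.3847] ang 1.5 LxW 91.2 x 21.1 z 24.0 [381.  34.]
[ 0.4405 -0.2913] ang 9.2 LxW 119.5 x 20.2 z 24.0 [312. 126.]
[ 0.4388 -0.2246] ang 9.4 LxW 119.3 x 21.0 z 23.9 [267. 127.]
[ 0.4334 -0.3799] ang -8.8 LxW 119.5 x 20.6 z 24.0 [374. 131.]
[0.4623 0.127 ] ang 20.0 LxW 52.3 x 33.4 z 32.8 [ 33. 118.]
[ 0.5795 -0.3825  0.0161] False []
[ 0.5725 -0.2195 -0.1569] False []
[ 0.57   -0.2966 -0.1737] False []
[ 0.4409 -0.2905  0.1488] True [-0.0008 -0.0015]
[ 0.4388 -0.2243  0.1707] True [ 0.0001 -0.0006]
[ 0.4335 -0.3792 -0.1425] True [-0.0003 -0.0016]
grip w 0.001 -> -0.002 F 0 zg 0.0084
before release w 0.001 stop z 0.0070 (want 0.0090) t 14.6
10.5584
```

View pics/w3.png

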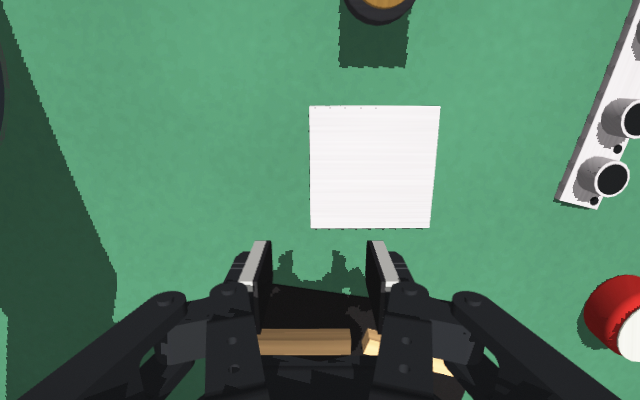

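The grip closed on nothing. The wrist view shows the pad empty at (375,165), so I'll look at what happened.

Run:
```python
from h import *
print(manip.current_time(),np.round(manip.current_ee_pos(),4),pt(0,.05),"\n",np.round(manip.current_tcp_rot(),3),np.round(manip.current_qpos(),3),manip.current_force(),manip.current_grip_width())
p,d,cal=grab("top"); m=masks(p); show(blobs(p,d,cal,m["wood"],.012,.06))
cv2.imwrite("pics/t2.png",p[:,:,::-1])
cal=manip.get_calibration("wrist"); print("wrist cam at",-np.array(cal["R"]).T@cal["t"], np.array(cal["R"])[2])
```

```text
15.8417 [ 0.4331 -0.0313  0.1586] [ 0.43394319 -0.03139406] 
 [[-0.16   0.987 -0.002]
 [ 0.987  0.16   0.   ]
 [ 0.001 -0.002 -1.   ]] [-0.179  0.209  1.986  0.     0.949 -0.34 ] [-0.06833305  0.15410918  0.20665343] 0.49954098124946755
[ 0.5796 -0.3821] ang 1.9 LxW 117.3 x 22.8 z 22.9 [439. 208.]
[ 0.5728 -0.2188] ang -9.6 LxW 119.8 x 21.1 z 23.6 [383. 211.]
[ 0.5697 -0.2966] ang -9.3 LxW 119.9 x 21.6 z 23.0 [410. 212.]
[ 0.4416 -0.2913] ang 8.6 LxW 119.7 x 23.4 z 23.4 [408. 256.]
[ 0.439  -0.2242] ang 9.9 LxW 117.9 x 20.0 z 23.5 [385. 257.]
[ 0.4335 -0.3787] ang -7.8 LxW 121.1 x 22.4 z 22.9 [438. 258.]
wrist cam at [0.42179313 0.04120762 0.32437842] [ 0.0439716  -0.28660694 -0.95703864]
```

View pics/t2.png

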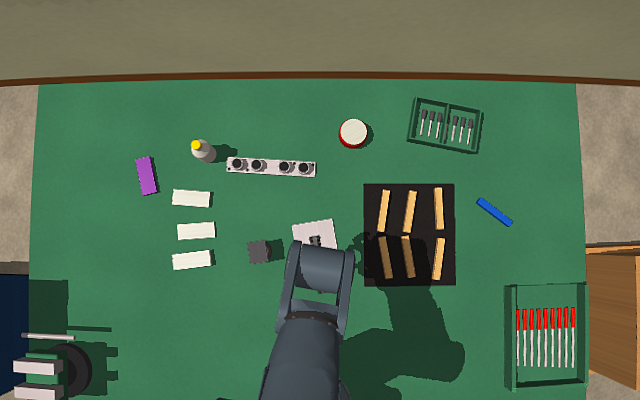

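All sticks are unmoved. I'll retry on another stick and print diagnostics at the bottom.

Run:
```python
from h import *
import json
S=json.load(open("S.json")); s=S[1]; xy=s[:2]; print(s)
R=down(s[2],[*xy,.16]); manip.move_ptp([*xy,.16],R); manip.set_gripper(.55)
print(np.round(manip.current_ee_pos(),4),manip.current_grip_width())
manip.move_l([*xy,.007],max_speed=.25)
print(np.round(manip.current_ee_pos(),4),manip.current_grip_width(),np.round(manip.current_force(),1))
p,d,cal=grab("wrist"); cv2.imwrite("pics/w4.png",p[:,:,::-1])
manip.set_gripper(0.,70); print(manip.current_grip_width(),manip.current_grip_force(),np.round(manip.current_force(),1),np.round(manip.current_ee_pos(),4))
```

```text
[0.4387858957052231, -0.22434934228658676, 0.17067711734943217]
[ 0.4389 -0.2238  0.16  ] 0.5469734557176534
[ 0.4394 -0.2246  0.0079] 0.5532637487875057 [-0.2 -0.4 -0.5]
-0.0027186425747868395 0.0 [-0.4 -0.4 -0. ] [ 0.4388 -0.2244  0.0071]
```

View pics/w4.png

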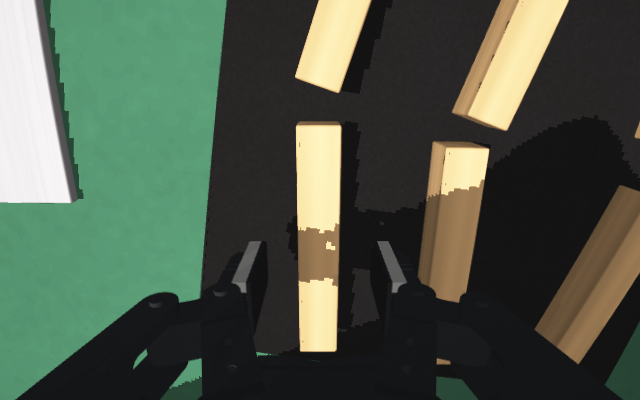

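The picture shows the pads straddling the stick at (318,250), but they look higher than the stick. I'll check finger tip heights with the depth image.

Run:
```python
from h import *
p,d,cal=grab("wrist"); X=cloud(d,cal); print(cal["camera_matrix"][0][0],-np.array(cal["R"]).T@cal["t"])
for v in range(220,300,8): print(v,[np.round(X[v,u]*1000).astype(int).tolist() for u in (300,310,318,326,336)])
cv2.imwrite("pics/w5.png",p[:,:,::-1])
manip.set_gripper(1.)
p,d,cal=grab("wrist");X=cloud(d,cal);r=d[200:300];print("min depth",[ (v,np.round(X[v,200:440][np.argmin(np.where(d[v,200:440]>0,d[v,200:440],9))]*1000).astype(int).tolist()) for v in (240,250,260,280)])
```

```text
343.21732662970123 [ 0.51200311 -0.21243119  0.17296997]
220 [[453, -214, 24], [453, -218, 23], [454, -222, 24], [455, -226, 25], [456, -230, 24]]
228 [[449, -214, 24], [450, -219, 24], [450, -223, 24], [451, -226, 24], [452, -231, 24]]
236 [[444, -215, 23], [446, -220, 24], [447, -223, 25], [447, -227, 23], [448, -232, 24]]
244 [[441, -216, 25], [449, -220, 39], [450, -223, 40], [450, -226, 40], [443, -233, 23]]
252 [[445, -216, 40], [449, -220, 48], [450, -223, 47], [451, -226, 48], [447, -231, 40]]
260 [[444, -216, 46], [449, -220, 54], [449, -223, 54], [450, -226, 54], [447, -231, 47]]
268 [[445, -217, 53], [450, -220, 62], [450, -223, 61], [450, -226, 61], [451, -229, 61]]
276 [[449, -217, 66], [449, -220, 65], [450, -223, 66], [450, -226, 66], [451, -229, 67]]
284 [[451, -217, 75], [451, -220, 74], [448, -223, 68], [451, -225, 73], [453, -228, 75]]
292 [[450, -217, 78], [451, -220, 78], [444, -224, 68], [451, -225, 78], [452, -228, 78]]
min depth [(240, [446, -233, 25]), (250, [441, -234, 25]), (260, [457, -265, 55]), (280, [455, -265, 66])]
```

View pics/w5.png

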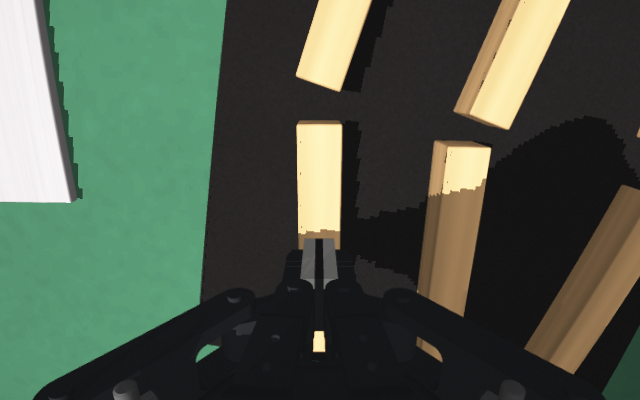

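With the gripper shut, the tips show at z≈35 mm while the TCP reads 7 mm. The real finger ends therefore lie about 28 mm behind the reported TCP. I'll probe this with a guarded descent.

Run:
```python
from h import *
manip.set_gripper(.45)
pos=np.array(manip.current_ee_pos()); print(np.round(pos,4)); f0=np.array(manip.current_force()); z=.006
manip.move_l([.4388,-.2243,z],max_speed=.1)
while z>-.040:
    z-=.002; manip.move_l([.4388,-.2243,z],max_speed=.05); f=np.array(manip.current_force())-f0
    if z<-.018 or abs(f[2])>1.5: print("%.3f"%z,np.round(f,1),"%.4f"%manip.current_ee_pos()[2])
    if abs(f[2])>4: break
    if z<-.0159 and z>-.0181:
        p,d,cal=grab("wrist"); X=cloud(d,cal)
manip.move_l([.4388,-.2243,z+.003],max_speed=.05)
p,d,cal=grab("wrist"); cv2.imwrite("pics/w6.png",p[:,:,::-1]); print(manip.current_time())
```

```text
[ 0.4388 -0.2243  0.007 ]
0.004 [-0.4 -0.5  2.1] 0.0039
-0.010 [-1.6 -0.2  1.7] -0.0101
-0.018 [-0.4 -0.5  1.3] -0.0181
-0.020 [ 0.4 -1.   1. ] -0.0201
-0.022 [-7.9  2.8 29.1] -0.0205
24.075
```

Contact with the mat came at TCP −20.5 mm, so the real tip offset is about 24 mm at this opening. I'll use TCP = stick bottom − 19 mm, and grasp now.

```bash
cat >> h.py <<'E'
OFF=-.019   # TCP height relative to the underside of a stick when gripped
def stick(s,slot,guess_open=.5):
    a=SL[slot]
    w=pick(s[:2],s[2],.004+OFF,guess_open)
    if not .18<w<.32: print("MISSED",slot); return False
    place(pt(*a[:2]),TH+a[2]*np.pi/2,a[3]+OFF,.5); return True
E
python3 - <<'E'
from h import *
import json
S=json.load(open("S.json")); 
stick(S[1],"a_left")
p,d,cal=grab("top"); show(blobs(p,d,cal,masks(p)["wood"],.012,.06))
p,d,cal=grab("wrist"); cv2.imwrite("pics/w7.png",p[:,:,::-1]); show(blobs(p,d,cal,masks(p)["wood"],.012,.06,200)); print(pt(0,.05),manip.current_time())
E
```

```text
grip w 0.213 -> 0.213 F 68 zg -0.0143
before release w 0.214 stop z -0.0123 (want -0.0130) t 32.1
[ 0.5795 -0.3826] ang 1.7 LxW 117.1 x 22.3 z 22.9 [439. 208.]
[ 0.5736 -0.2195] ang -9.0 LxW 122.0 x 21.0 z 23.4 [383. 211.]
[ 0.5699 -0.2971] ang -10.7 LxW 120.3 x 22.4 z 23.4 [410. 212.]
[ 0.4415 -0.2901] ang 9.0 LxW 119.5 x 21.7 z 23.1 [408. 256.]
[ 0.4338 -0.3782] ang -8.5 LxW 121.1 x 22.5 z 23.1 [438. 258.]
[0.4626 0.1139] ang 13.9 LxW 33.8 x 7.3 z 33.2 [384.   3.]
[ 0.4279 -0.033 ] ang -86.7 LxW 120.0 x 17.6 z 26.0 [313. 178.]
[ 0.5209 -0.212 ] ang 81.6 LxW 20.6 x 14.5 z 22.6 [371. 344.]
[ 0.43394319 -0.03139406] 33.425
```

View pics/w7.png

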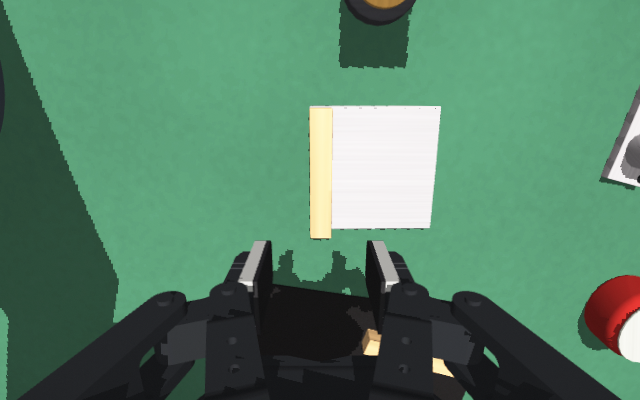

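The stick lies along the pad's left edge, columns 309–331 and rows 107–239. Its corners need a better mask. I'll measure with a looser one and carry on with the second stick.

```bash
cat >> h.py <<'E'
def wood(p):
    H=cv2.cvtColor(p,cv2.COLOR_RGB2HSV); return (H[...,0]>8)&(H[...,0]<34)&(H[...,1]>35)&(H[...,2]>60)
def padc(c,a):  # world centre/angle -> pad coordinates (mm, deg)
    v=np.asarray(c)-PAD; return np.round([v@ex*1e3,v@ey*1e3],1),round((np.degrees(a-TH)+90)%180-90,1)
def check(zlo,zhi):
    p,d,cal=grab("wrist")
    for b in blobs(p,d,cal,wood(p),zlo,zhi,150):
        if b[2]>.09: print("  seen",*padc(b[0],b[1]),"LxW %.0f x %.0f z %.1f"%(b[2]*1e3,b[3]*1e3,b[4]*1e3))
E
python3 - <<'E'
from h import *
import json
S=json.load(open("S.json")); 
check(.015,.04)
stick(S[0],"a_right"); check(.015,.04)
print([tuple(np.round(b,3)) for b in ([*S[2]],[*S[3]])],manip.current_time())
E
```

```text
seen [-1.4 49.5] -0.1 LxW 119 x 20 z 26.1
grip w 0.211 -> 0.215 F 68 zg -0.0136
before release w 0.214 stop z -0.0121 (want -0.0130) t 42.5
  seen [ -0.9 -50.7] -0.1 LxW 119 x 20 z 26.1
  seen [-1.9 48.9] -0.1 LxW 120 x 21 z 25.9
[(np.float64(0.441), np.float64(-0.291), np.float64(0.149)), (np.float64(0.57), np.float64(-0.297), np.float64(-0.174))] 43.7667
```

Run:
```python
from h import *
import json
S=json.load(open("S.json")); 
for i,slot,z in ((2,"b_far",.046),(3,"b_near",.046),(4,"c_left",.066),(5,"c_right",.066)):
    print(slot)
    if not stick(S[i],slot): break
    check(z-.008,z+.008)
p,d,cal=grab("wrist"); cv2.imwrite("pics/w8.png",p[:,:,::-1])
p,d,cal=grab("top"); cv2.imwrite("pics/t3.png",p[:,:,::-1]); show(blobs(p,d,cal,masks(p)["white"],.002,.03)); print(manip.current_time())
```

```text
b_far
grip w 0.213 -> 0.208 F 68 zg -0.0139
before release w 0.212 stop z 0.0078 (want 0.0070) t 51.9
  seen [-51.3   0.5] -89.7 LxW 120 x 20 z 46.0
b_near
grip w 0.214 -> 0.214 F 69 zg -0.0136
before release w 0.213 stop z 0.0087 (want 0.0070) t 61.1
  seen [49.1 -1.1] -90.0 LxW 119 x 20 z 46.1
  seen [-50.8   0.8] -89.9 LxW 120 x 21 z 46.0
c_left
grip w 0.210 -> 0.214 F 68 zg -0.0138
before release w 0.215 stop z 0.0275 (want 0.0270) t 71.1
  seen [-1.9 49.4] -0.1 LxW 120 x 20 z 66.1
c_right
grip w 0.212 -> 0.215 F 69 zg -0.0133
before release w 0.213 stop z 0.0288 (want 0.0270) t 80.8
  seen [ -1.8 -50.7] 0.5 LxW 120 x 20 z 66.1
  seen [-2.3 49.3] -0.4 LxW 120 x 21 z 66.0
[0.751  0.2356] ang 84.5 LxW 58.7 x 44.0 z 9.5 [223. 153.]
[0.7432 0.118 ] ang 86.2 LxW 221.2 x 46.6 z 9.7 [268. 154.]
[0.6127 0.3398] ang 85.2 LxW 110.4 x 47.9 z 14.1 [190. 198.]
[0.5177 0.3242] ang -85.6 LxW 111.4 x 46.0 z 8.2 [195. 230.]
[ 0.4688 -0.0489] ang 81.7 LxW 31.4 x 27.3 z 5.6 [325. 247.]
[0.4329 0.336 ] ang -83.6 LxW 114.3 x 46.3 z 19.7 [191. 260.]
[ 0.1602 -0.7915] ang 1.1 LxW 117.9 x 18.6 z 22.0 [573. 347.]
[ 0.1639 -0.7211] ang 0.9 LxW 110.9 x 10.0 z 22.1 [552. 348.]
[ 0.1617 -0.7454] ang 2.7 LxW 113.0 x 16.3 z 22.7 [559. 348.]
[ 0.1584 -0.7689] ang -0.4 LxW 117.0 x 16.5 z 22.7 [566. 348.]
[ 0.1637 -0.6577] ang -1.6 LxW 109.1 x 15.8 z 22.2 [531. 347.]
[ 0.1648 -0.6814] ang 0.2 LxW 107.5 x 16.3 z 22.3 [538. 348.]
[ 0.1631 -0.7004] ang -0.5 LxW 106.9 x 9.2 z 22.2 [545. 349.]
[ 0.168  -0.6133] ang 0.0 LxW 100.0 x 8.2 z 23.4 [517. 348.]
[ 0.165 -0.637] ang 0.6 LxW 102.5 x 17.1 z 22.0 [524. 348.]
81.9417
```

View pics/w8.png

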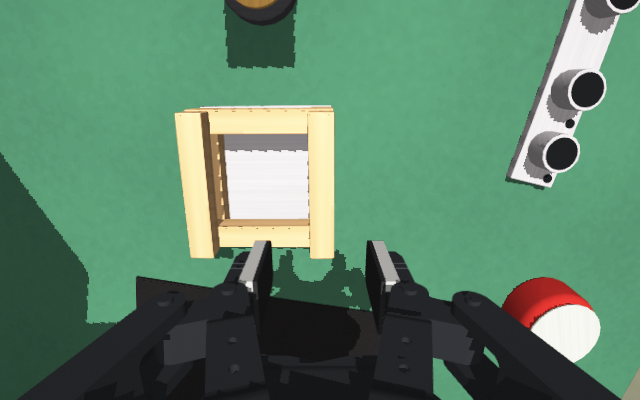

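The crib is square in the view, with top sticks at columns 195 and 320 and rows 110–258. The flange has shifted to x≈0.745. The 14 mm shim is next, and then a fresh look at the flange.

Run:
```python
from h import *
w=pick([.6128,.3394],np.radians(85.2),-.022,.75)
if .45<w<.6:
    place(pt(0,0),TH+np.pi/2,.066-.022,.68)
    p,d,cal=grab("wrist")
    for b in blobs(p,d,cal,masks(p)["white"],.07,.09,200): print("shim",*padc(b[0],b[1]),np.round(b[2:5],4))
    for b in blobs(p,d,cal,masks(p)["dark"],.07,.09,200): print("rest?",*padc(b[0],b[1]),np.round(b[2:5],4))
    check(.058,.07)
c=np.array([.68,.12]); manip.move_ptp([*c,.22],down(np.radians(0),[*c,.22]))
p,d,cal=grab("wrist"); cv2.imwrite("pics/w9.png",p[:,:,::-1]); show(blobs(p,d,cal,masks(p)["white"],.005,.018,300))
p,d,cal=grab("top"); show(blobs(p,d,cal,masks(p)["white"],.005,.018,300)); print(manip.current_time())
```

```text
grip w 0.503 -> 0.507 F 71 zg -0.0203
before release w 0.499 stop z 0.0456 (want 0.0440) t 90.6
shim [-0.4 -0.3] 90.0 [0.11   0.0452 0.0801]
shim [172.4 -18.9] -80.1 [0.0218 0.0176 0.0804]
shim [149.1 -10.6] -89.2 [0.0368 0.0283 0.0804]
rest? [159.1  -0.3] 89.6 [0.0601 0.0523 0.0803]
  seen [ -2.5 -51.2] 0.6 LxW 120 x 20 z 66.0
[0.5288 0.3238] ang -87.9 LxW 110.8 x 25.7 z 8.1 [516.  12.]
[0.7443 0.1533] ang 89.5 LxW 295.6 x 59.0 z 10.1 [335. 208.]
[0.5173 0.3287] ang -85.8 LxW 102.6 x 46.1 z 8.3 [194. 230.]
93.9917
```

View pics/w9.png

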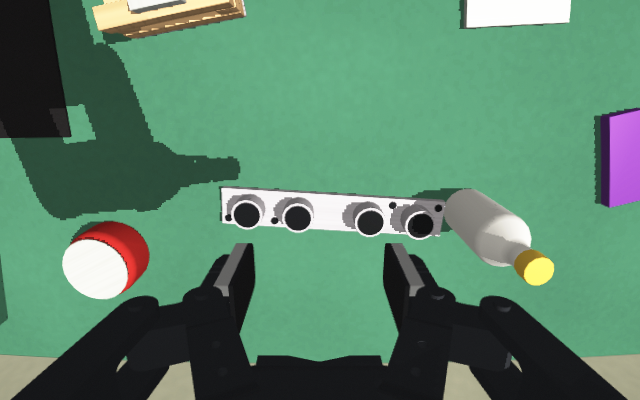

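The flange plate is free of the tin. Its corners are at about (222,187), (220,221), (444,200) and (440,236), and its stub tops at (247,213), (298,216), (370,220) and (420,223). The bottle stands close to its right end, so its mask merged with the flange. I'll take the flange centre from these pixels.

Run:
```python
from h import *
p,d,cal=grab("wrist"); R,t=np.array(cal["R"]),np.array(cal["t"]); C=-R.T@t; r=rays(cal)
def onz(u,v,z): w=R.T@r[v,u]; return (C+w*(z-C[2])/w[2])[:2]
st=np.array([onz(*q,.034) for q in((247,213),(298,216),(370,220),(420,223))]); print(np.round(st,4),np.linalg.norm(np.diff(st,axis=0),axis=1))
co=np.array([onz(*q,.010) for q in((222,187),(220,221),(444,200),(440,236))]); print(np.round(co,4), co.mean(0), st.mean(0))
v=st[3]-st[0]; print("ang",np.degrees(np.arctan2(v[1],v[0])))
H=cv2.cvtColor(p,cv2.COLOR_RGB2HSV); X=cloud(d,cal)
m=(X[...,2]>.006)&(X[...,2]<.014)&(d>0)&(H[...,1]<70)&(X[...,0]>.70)&(X[...,0]<.80)&(X[...,1]<.262)&(X[...,1]>-.05)
n,lab,s,_=cv2.connectedComponentsWithStats(m.astype(np.uint8)); P=X[lab==1+np.argmax(s[1:,4])]; print(cv2.minAreaRect(P[:,:2].astype(np.float32)))
print("bottle",[np.round(b["at"],3) for b in manip.look_for("top","oiler")])
```

```text
[[0.7361 0.0407]
 [0.7396 0.0965]
 [0.7444 0.1755]
 [0.7482 0.2313]] [0.05588371 0.07922085 0.05583164]
[[0.7134 0.0086]
 [0.7551 0.0027]
 [0.7293 0.2646]
 [0.7748 0.2646]] [0.74313713 0.13510864] [0.74209888 0.1359934 ]
ang 86.37901040294865
((0.7437851428985596, 0.13467122614383698), (0.2577025294303894, 0.044791966676712036), 86.12969207763672)
bottle [array([0.732, 0.295, 0.111])]
```

Run:
```python
from h import *
w=pick([.743,.1355],np.radians(86.3),-.022,.72,zup=.17,effort=110)
if .45<w<.6:
    place(pt(.08,0),TH,.0802-.022,.68,zup=.17)
    p,d,cal=grab("wrist"); cv2.imwrite("pics/w10.png",p[:,:,::-1])
    q=.62,-.05; manip.move_ptp([.40,-.30,.25],down(0,[.40,-.30,.25]))
    p,d,cal=grab("top"); cv2.imwrite("pics/t4.png",p[:,:,::-1]); X=cloud(d,cal)
    for b in blobs(p,d,cal,(d>0)&(X[...,0]>.3)&(X[...,0]<.6)&(abs(X[...,1]-.05)<.2),.085,.13,100): print(*padc(b[0],b[1]),np.round(b[2:5],4))
    print("bottle",[np.round(b["at"],3) for b in manip.look_for("top","oiler")],"tin",[np.round(b["at"],3) for b in manip.look_for("top","tin")])
print(manip.current_time())
```

```text
grip w 0.463 -> 0.457 F 112 zg -0.0200
before release w 0.462 stop z 0.0608 (want 0.0582) t 102.2
[80.8 -1.9] -0.7 [0.2588 0.0475 0.0917]
bottle [array([0.732, 0.281, 0.097]), array([ 0.462, -0.048,  0.002])] tin [array([ 0.796, -0.133,  0.049])]
104.675
```

```bash
python3 -c "
import cv2;a=cv2.imread('pics/t4.png')[60:300,120:480];cv2.imwrite('pics/t4c.png',cv2.resize(a,None,fx=2,fy=2))"
```

```text
(no output)
```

View pics/t4c.png

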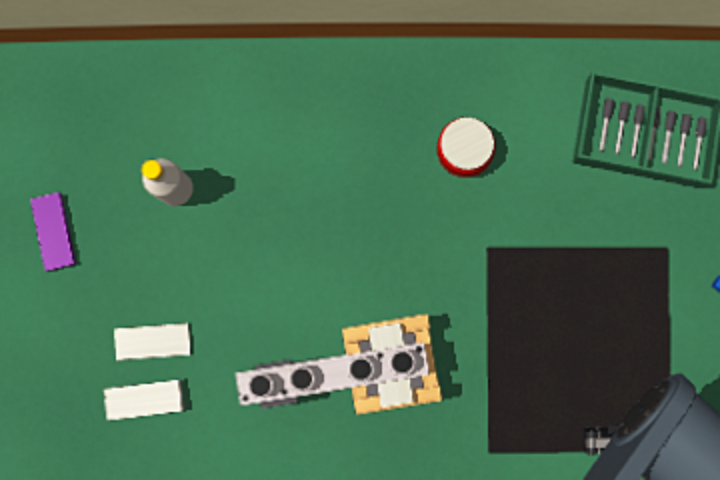

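The flange lies centred across the plate and the rest, from (240,385) to (430,355), with its stubs up. The bottle at (165,180) and the tin at (467,145) are standing where they were. Handing in.

```bash
python3 -c "
from bench import manip
print(manip.sign_off(), manip.current_time())"
```

```text
the job is handed in; nothing more can be done
the job is handed in; nothing more can be done
```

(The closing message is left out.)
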